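# Find the weak spring buffer

### The job

One of the four spring buffers in the plywood block has a tired spring. Press their yellow caps gently straight down one after another, each until the red part of the stem just reaches the steel and hold it there a moment, never bottoming the cap, until you have felt the clearly softer one itself. Lift that one out by its steel body and stand it upright in the red reject tray, leaving the other three in their sockets.

Things in the scene. Friction and masses are not known exactly. Their poses are not given: they have to be found in the camera images.
- block: Fixed plywood test block, 180 x 180 x 20 mm, lying on a side bench whose top is 5 mm higher than the main one; origin at the centre of its underside. Four round sockets in a square, at x = +-45 and y = +-45 mm of its own frame: 51 mm wide, 12 mm deep (socket floor 8 mm above its underside). A buffer stands loosely in each, with 48 mm free between neighbours along the block's own x and y.
- tray: Fixed open red reject tray, 130 x 130 mm outside, walls 5 mm thick and 18 mm high, empty at the start; origin at the centre of its underside.
- tray_in (a point): Centre of the reject tray's inner floor, 5 mm above its underside; z up.
- buffer_1: One of four look-alike spring buffers, one of them weak: upright dark steel cylinder 42 mm in diameter (foot flange 46 mm, 8 mm high), 55 mm tall, about 0.24 kg; origin at the centre of its underside, own z up. On top a sprung stem with a yellow cap, 30 mm in diameter, 6 mm thick, top 76 mm above the origin when free. Which is weak, and in which socket, is not told.
- cap_1 (a joint): How far the cap of buffer_1 is pressed in, in m: 0 free, 0.015 bottomed. The stem is red from 9 mm up, so the red just reaches the steel at 0.009. A good spring needs about 1 N to start moving and 1.3 N per mm more (about 13 N at 9 mm); the weak spring about 1 N and 0.4 N per mm (under 5 N at 9 mm).
- captop_1 (a point): Centre of the top face of the yellow cap of buffer_1; 84 mm above the underside of the block while it stands in the block uncompressed.
- buffer_2: One of four look-alike spring buffers, one of them weak: upright dark steel cylinder 42 mm in diameter (foot flange 46 mm, 8 mm high), 55 mm tall, about 0.24 kg; origin at the centre of its underside, own z up. On top a sprung stem with a yellow cap, 30 mm in diameter, 6 mm thick, top 76 mm above the origin when free. Which is weak, and in which socket, is not told.
- cap_2 (a joint): How far the cap of buffer_2 is pressed in, in m: 0 free, 0.015 bottomed. The stem is red from 9 mm up, so the red just reaches the steel at 0.009. A good spring needs about 1 N to start moving and 1.3 N per mm more (about 13 N at 9 mm); the weak spring about 1 N and 0.4 N per mm (under 5 N at 9 mm).
- captop_2 (a point): Centre of the top face of the yellow cap of buffer_2; 84 mm above the underside of the block while it stands in the block uncompressed.
- buffer_3: One of four look-alike spring buffers, one of them weak: upright dark steel cylinder 42 mm in diameter (foot flange 46 mm, 8 mm high), 55 mm tall, about 0.24 kg; origin at the centre of its underside, own z up. On top a sprung stem with a yellow cap, 30 mm in diameter, 6 mm thick, top 76 mm above the origin when free. Which is weak, and in which socket, is not told.
- cap_3 (a joint): How far the cap of buffer_3 is pressed in, in m: 0 free, 0.015 bottomed. The stem is red from 9 mm up, so the red just reaches the steel at 0.009. A good spring needs about 1 N to start moving and 1.3 N per mm more (about 13 N at 9 mm); the weak spring about 1 N and 0.4 N per mm (under 5 N at 9 mm).
- captop_3 (a point): Centre of the top face of the yellow cap of buffer_3; 84 mm above the underside of the block while it stands in the block uncompressed.
- buffer_4: One of four look-alike spring buffers, one of them weak: upright dark steel cylinder 42 mm in diameter (foot flange 46 mm, 8 mm high), 55 mm tall, about 0.24 kg; origin at the centre of its underside, own z up. On top a sprung stem with a yellow cap, 30 mm in diameter, 6 mm thick, top 76 mm above the origin when free. Which is weak, and in which socket, is not told.
- cap_4 (a joint): How far the cap of buffer_4 is pressed in, in m: 0 free, 0.015 bottomed. The stem is red from 9 mm up, so the red just reaches the steel at 0.009. A good spring needs about 1 N to start moving and 1.3 N per mm more (about 13 N at 9 mm); the weak spring about 1 N and 0.4 N per mm (under 5 N at 9 mm).
- captop_4 (a point): Centre of the top face of the yellow cap of buffer_4; 84 mm above the underside of the block while it stands in the block uncompressed.
Things that resemble listed ones, but are neither listed nor needed, are in the scene too. Leave any blue look-alike of the buffer_4 alone.

How it is judged:
By the outcome, as a careful person would: the job done as asked, in the order asked, and still so for the second after the job is handed in, with the robot touching nothing.
It also fails if it takes over 66 s, if anything falls off the work surface, if the arm or the gripper's body presses on something with over 40 N, if the wrist force passes 120 N, or if a joint passes its speed limit or range.

### The arm

A 6-joint arm with a two-finger parallel gripper is mounted at the origin on a cart in front of the work surface, level with it; the furniture and walls round the work are solid. World frame = base frame: x ahead of the robot, y to its left, z up, the work surface at z = 0. Lengths are in m, angles in rad, forces in N, time in s.
With the tool pointing down it reaches from about 0.325 to 0.775 m from the base axis. Payload 9.3 kg.
Tool frame: the origin (TCP) lies at the very end of the fingers, on their centre line; the grasp point (between the pads) lies 19 mm behind it; z points along the fingers, y is the line along which they close (so a half turn about z gives the same grasp; the last joint's range is limited). The gripper opens to 85 mm and grips with 20 to 120 N. Pads are 22 mm wide; open, the fingers measure 114 mm over their backs; the gripper's body (76 mm by 85 mm) begins 54 mm behind the grasp point. The pads swing forward as they close: fully open they stand 13 mm farther back than shut.
Start: joints at [-1.341, 0.259, 0.021, 1.334, 0, 1.418], TCP at [0.205, -0.51, 0.231] pointing down, gripper open.
Joint ranges: [-3.04, 3.04], [-0.91, 1.82], [-1.04, 1.36], [-1.92, 1.95], [-1.52, 1.45], [-3.14, 3.14]. Speed limits (rad/s): [2.22, 2.22, 2.79, 3.14, 3.14, 3.14].

### API

Orientations are given as a unit quaternion [x, y, z, w].
In Python, from cell import manip gives the robot as it stands.
- The arm moves only by the tool play_rows, never from a script. Its argument "series" is a list of rows, each a list of 7 numbers: the finger opening in m, from 0 to 0.0854, then the shift along the tool's x, y, z in shares of 1 m (1.0 is 1 m), then the turn, a rotation vector about the tool's x, y, z in normalised numbers (1 is 120 degrees). A call has 1 to 20 rows; each row is the pose to reach, as a shift and turn from the pose commanded when the call began, along the tool's axes at that moment; what a row does not reach only later rows make up. A row lasts 1/8 s, in which the tool goes at most 62.5 mm and 10.7 degrees, less where a joint would pass 70% of its speed; a pose out of reach is approached as far as the arm can. No shift or turn number may pass 1 either way. A call with a gripper value outside its range is refused whole. The fingers move at their own pace and stop on an object; the grip force is fixed at half the most. Time passes only in rows, so rows that repeat a pose let the fingers close. It gives the time, the measured TCP pose, the force, the opening and the grip force at its end, in the units of the state.
- manip.read_state(): the state, without advancing time (a new reading comes with each control period).
- manip.get_image(name): name is "scene" or "top" or "wrist"; returns a dict with "frame" (400x640x3 uint8, red, green, blue), "intrinsics" (3x3 intrinsics, pixels), "k1" (the pictures are not rectified: a ray, as slopes to the right and down, at radius r is drawn at 1 + k1 r^2 times it, then the intrinsics apply), "rvec" (rotation vector, rad) and "tvec" (3), from world to camera coordinates, as OpenCV has them. Camera axes: x right, y down, z forward; pixel columns grow to the right and rows downward; lengths in m; the calibration is good to about 2 mm. A picture is of the moment at which its call begins. There is no depth.
- manip.sign_off(): hands the job in; it is judged then, once.
The state is a dict: "time_s": time; "qpos": joint angles; "qd": joint speeds; "tau": joint torques, N m; "position": TCP position; "tool_rot": TCP orientation; "ft_force": force on the tool from outside, world axes, zero at the start; "ft_torque": the same for the moment, N m; "finger_gap": finger opening in m; "grip_force": force on a finger pad.
Only numpy, scipy, OpenCV 4.12 (cv2) and the standard library are available. Lean on these libraries where they do the work, as an engineer would, in place of code of your own. Each camera call takes 0.05 s, during which the arm holds its last target. There are 200 camera calls.

## Working session

There is one attempt and no reset: what is moved stays moved. The work goes in short steps, Python scripts to look and compute and a tool call to move; the robot and the scene stay as the last step left them, time stands still between calls to the robot, and variables do not carry over. Pictures are saved under pics/ and viewed, at most 10 in all, crops included, and the job is handed in when it is done.

Besides the shell and the picture viewer there is one more tool, called after ">>>" as name(argument=value, ...) on one line, values as JSON. play_rows: Moves the arm, as the interface text tells. Its arguments: {"type":"object","properties":{"series":{"type":"array"}},"required":["series"]}

```bash
mkdir -p pics; ls; cat > h.py <<'E'
import numpy as np, cv2
from cell import manip
def shot(name):
    d=manip.get_image(name); return d
def save(d,fn): cv2.imwrite(fn,cv2.cvtColor(np.asarray(d["frame"]),cv2.COLOR_RGB2BGR))
def ray(d,uv):
    K=np.array(d["intrinsics"]);k=d["k1"]
    p=np.array([(uv[0]-K[0,2])/K[0,0],(uv[1]-K[1,2])/K[1,1]]);q=p.copy()
    for _ in range(50): q=p/(1+k*(q@q))
    R,_=cv2.Rodrigues(np.array(d["rvec"],float));t=np.array(d["tvec"],float).ravel()
    return -R.T@t, R.T@np.array([q[0],q[1],1.])
def onplane(d,uv,z):
    c,v=ray(d,uv); return c+v*(z-c[2])/v[2]
def proj(d,P):
    K=np.array(d["intrinsics"]);R,_=cv2.Rodrigues(np.array(d["rvec"],float))
    X=R@np.array(P,float)+np.array(d["tvec"],float).ravel();q=X[:2]/X[2];q=q*(1+d["k1"]*(q@q))
    return K[0,0]*q[0]+K[0,2],K[1,1]*q[1]+K[1,2]
E
python3 - <<'E'
from h import *
print(manip.read_state())
for n in("scene","top"):
    d=shot(n);save(d,f"pics/{n}0.png");c,_=ray(d,(320,200));print(n,c,d["intrinsics"],d["k1"])
E
```

```text
pics
{'time_s': 0.0, 'qpos': array([-1.34057961e+00,  2.59239202e-01,  2.07177553e-02,  1.33374278e+00,
       -1.52212324e-05,  1.41821723e+00]), 'qd': array([-4.91985927e-04, -7.66231734e-04,  1.68177195e-04,  1.39105061e-03,
        5.94068558e-05, -1.28189162e-03]), 'tau': array([ 1.09997189e-03, -5.55643165e+01,  3.44524455e+01,  1.34662792e-02,
       -1.44902137e-04, -3.66672580e-06]), 'position': array([ 0.20536325, -0.50988379,  0.23062334]), 'tool_rot': array([ 9.81739003e-01,  1.90231413e-01, -3.60887338e-05, -7.33100180e-04]), 'ft_force': array([-0.70964742, -1.09528112, -1.16549148]), 'ft_torque': array([-0.00536887,  0.04644084,  0.01062058]), 'grip_force': 0.0, 'finger_gap': 0.08566055954548918}
scene [0.26050364 0.48740827 0.8066579 ] [[470.98634851   0.         324.71644612]
 [  0.         470.98634851 199.45087884]
 [  0.           0.           1.        ]] -0.10143827696918847
top [ 0.47053541 -0.09914301  0.94228396] [[394.53577445   0.         320.0848251 ]
 [  0.         394.53577445 200.45533506]
 [  0.           0.           1.        ]] 0.02196526645293759
```

View pics/top0.png

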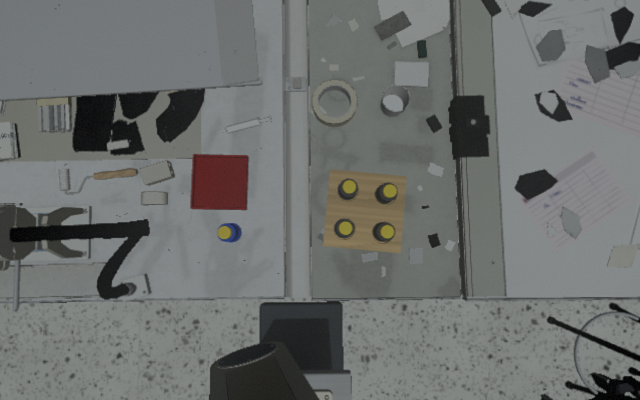

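View pics/scene0.png

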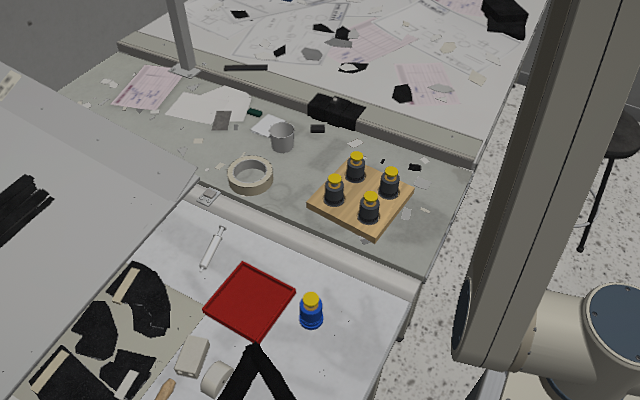

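The top view shows the plywood block at about (365,212), with four yellow caps near (347,188), (388,192), (344,229) and (385,232). The red tray is at (220,182). The blue look-alike at (229,232), which also has a yellow cap, is to be left alone. Next I measure.

```bash
python3 - <<'E'
from h import *
def cents(m,amin):
    n,l,s,c=cv2.connectedComponentsWithStats(m); return [(c[i],s[i,4]) for i in range(1,n) if s[i,4]>amin]
res={}
for n in("top","scene"):
    d=shot(n);hsv=cv2.cvtColor(np.asarray(d["frame"]),cv2.COLOR_RGB2HSV)
    y=cv2.inRange(hsv,(24,150,90),(34,255,255)); r=cv2.inRange(hsv,(0,150,50),(8,255,255))|cv2.inRange(hsv,(172,150,50),(180,255,255))
    res[n]=(d,cents(y,40))
    for c,a in cents(y,40): print(n,"yel",c.round(1),a,onplane(d,c,.089 ).round(4))
    cs=max(cv2.findContours(r,cv2.RETR_EXTERNAL,cv2.CHAIN_APPROX_NONE)[0],key=cv2.contourArea)
    b=cv2.approxPolyDP(cs,8,True)[:,0]
    P=np.array([onplane(d,p.astype(float),.018) for p in b]);print(n,"tray",b.tolist(),P.round(3).tolist(),P.mean(0))
    w=cv2.inRange(hsv,(8,50,90),(23,170,255))
    cs=max(cv2.findContours(w,cv2.RETR_EXTERNAL,cv2.CHAIN_APPROX_NONE)[0],key=cv2.contourArea);b=cv2.approxPolyDP(cv2.convexHull(cs),6,True)[:,0]
    P=np.array([onplane(d,p.astype(float),.025) for p in b]);print(n,"block",b.tolist(),P.round(3).tolist(),P.mean(0))
# triangulate caps
dt,ct=res["top"];ds,c2=res["scene"]
for c,_ in ct:
    best=None
    for e,_ in c2:
        o1,v1=ray(dt,c);o2,v2=ray(ds,e);A=np.c_[v1,-v2];s=np.linalg.lstsq(A,o2-o1,rcond=None)[0];p,q=o1+s[0]*v1,o2+s[1]*v2
        g=np.linalg.norm(p-q)
        if best is None or g<best[0]: best=(g,(p+q)/2,e)
    print("tri",c.round(1),best)
# rail height points
for uv in((287,150),(308,150),(297,150)): print(uv,onplane(dt,uv,0.0))
E
```

```text
top yel [348.6 186.4] 118 [ 0.5715 -0.1575  0.089 ]
top yel [389.4 190.5] 122 [ 0.5611 -0.2457  0.089 ]
top yel [345.  227.6] 118 [ 0.4822 -0.1478  0.089 ]
top yel [386.8 231.2] 125 [ 0.4733 -0.2375  0.089 ]
top yel [222.8 230.9] 51 [0.4789 0.1157 0.089 ]
top tray [[196, 158], [195, 204], [207, 204], [192, 207], [211, 207], [220, 185], [216, 208], [229, 201], [224, 188], [234, 182], [221, 168], [233, 162]] [[0.653, 0.198, 0.018], [0.544, 0.199, 0.018], [0.543, 0.171, 0.018], [0.537, 0.206, 0.018], [0.536, 0.162, 0.018], [0.588, 0.141, 0.018], [0.534, 0.15, 0.018], [0.55, 0.12, 0.018], [0.581, 0.131, 0.018], [0.594, 0.108, 0.018], [0.628, 0.139, 0.018], [0.642, 0.11, 0.018]] [0.57745026 0.15297526 0.018     ]
top block [[330, 170], [405, 176], [400, 252], [323, 245]] [[0.619, -0.119, 0.025], [0.602, -0.294, 0.025], [0.425, -0.277, 0.025], [0.444, -0.1, 0.025]] [ 0.52227749 -0.19744654  0.025     ]
scene yel [356.5 155.3] 93 [ 0.5614 -0.2446  0.089 ]
scene yel [391.2 170.8] 105 [ 0.4732 -0.2362  0.089 ]
scene yel [334.5 178.2] 107 [ 0.5715 -0.1561  0.089 ]
scene yel [370.6 195.7] 121 [
[... 591 characters left out ...]
))
tri [389.4 190.5] (np.float64(0.00070489493560045), array([ 0.56155016, -0.24580502,  0.08795219]), array([356.49462366, 155.33333333]))
tri [345.  227.6] (np.float64(0.0003831661478364658), array([ 0.4824441 , -0.14784142,  0.08762229]), array([370.57024793, 195.74380165]))
tri [386.8 231.2] (np.float64(0.0003414255300266917), array([ 0.47345064, -0.23764244,  0.08760525]), array([391.17142857, 170.83809524]))
tri [222.8 230.9] (np.float64(0.0022202123096769304), array([0.47803556, 0.11891034, 0.07472008]), array([310.42780749, 298.88770053]))
(287, 150) [ 0.67303441 -0.01612799  0.        ]
(308, 150) [ 0.67225261 -0.06700152  0.        ]
(297, 150) [ 0.67266402 -0.04035511  0.        ]
```

The rows are not in the units I measure in: turns go in shares of 120 degrees. I convert before sending: -1.08 rad / 2.0944 = -0.5157.

>>> play_rows(series=[[0, 0.05, -0.022, 0.011, 0, 0, -0.0735], [0, 0.1, -0.044, 0.022, 0, 0, -0.1471], [0, 0.15, -0.066, 0.033, 0, 0, -0.2206], [0, 0.2, -0.087, 0.045, 0, 0, -0.2941], [0, 0.25, -0.109, 0.057, 0, 0, -0.3676], [0, 0.3, -0.131, 0.068, 0, 0, -0.4412], [0, 0.351, -0.153, 0.08, 0, 0, -0.5157], [0, 0.351, -0.153, 0.08, 0, 0, -0.5157], [0, 0.351, -0.153, 0.08, 0, 0, -0.5157], [0, 0.351, -0.153, 0.08, 0, 0, -0.5157]])

```text
time_s: 1.45
position: [0.4733, -0.2381, 0.1515]
tool_rot: [0.745, 0.667, -0.0, 0.0]
ft_force: [0.4, -0.5, -0.5]
finger_gap: -0.0
grip_force: 0.0
```

```bash
cat >> h.py <<'E'
from scipy.spatial.transform import Rotation as Rot
CAP=dict(A=(.5715,-.157),B=(.5612,-.2452),C=(.4822,-.1472),D=(.4733,-.2369))
def shift(world):
    s=manip.read_state();R=Rot.from_quat(s["tool_rot"]);return R.inv().apply(np.array(world)-s["position"])
E
python3 - <<'E'
from h import *
s=manip.read_state();R=Rot.from_quat(s["tool_rot"]).as_matrix()
print(s["time_s"],s["position"],s["finger_gap"],s["ft_force"],R.round(3).tolist(),s["qpos"].round(2))
for k,c in CAP.items(): print(k,shift((*c,.094)).round(4))
d=shot("scene");save(d,"pics/s1.png")
f=np.asarray(d["frame"])[110:250,280:440];cv2.imwrite("pics/s1c.png",cv2.cvtColor(cv2.resize(f,None,fx=4,fy=4,interpolation=cv2.INTER_CUBIC),cv2.COLOR_RGB2BGR))
E
```

```text
1.45 [ 0.47333095 -0.23807635  0.15154033] -2.2561299382624585e-06 [ 0.3841115  -0.48328388 -0.51267496] [[0.11, 0.994, 0.0], [0.994, -0.11, -0.0], [-0.0, 0.0, -1.0]] [-0.62  0.26 -0.18  1.13 -0.    1.06]
A [0.0914 0.0886 0.0575]
B [0.0026 0.0881 0.0576]
C [ 0.0913 -0.0012  0.0575]
D [ 0.0012 -0.0002  0.0575]
```

View pics/s1c.png

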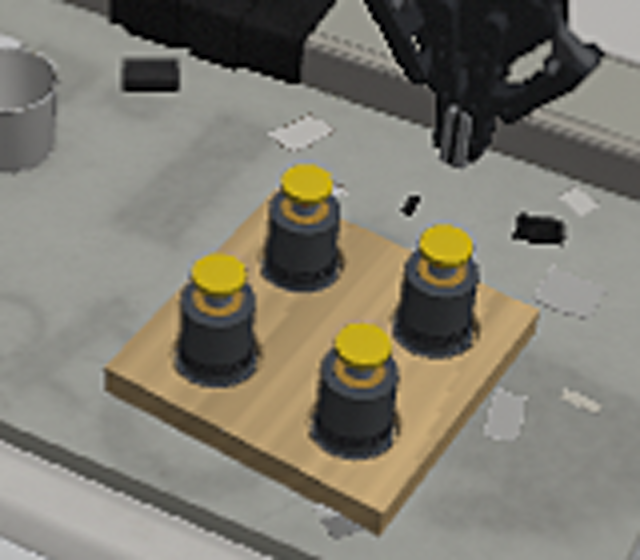

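The enlarged crop shows the four dark steel buffers with yellow caps in the plywood. None is blue, so all four are the candidates. The closed fingers hang over D, the rear-right cap at crop (445,245). I'll press D first, gently.

>>> play_rows(series=[[0, 0.001, 0, 0.02, 0, 0, 0], [0, 0.001, 0, 0.04, 0, 0, 0], [0, 0.001, 0, 0.055, 0, 0, 0], [0, 0.001, 0, 0.058, 0, 0, 0], [0, 0.001, 0, 0.058, 0, 0, 0], [0, 0.001, 0, 0.058, 0, 0, 0]])

```text
time_s: 2.25
position: [0.4743, -0.2365, 0.0939]
tool_rot: [0.744, 0.668, 0.0, 0.001]
ft_force: [0.4, -0.2, -0.4]
finger_gap: -0.0004
grip_force: 0.0
```

>>> play_rows(series=[[0, 0, 0, 0.002, 0, 0, 0], [0, 0, 0, 0.004, 0, 0, 0], [0, 0, 0, 0.006, 0, 0, 0], [0, 0, 0, 0.007, 0, 0, 0], [0, 0, 0, 0.007, 0, 0, 0], [0, 0, 0, 0.007, 0, 0, 0]])

```text
time_s: 3.0
position: [0.4741, -0.2362, 0.0864]
tool_rot: [0.744, 0.668, 0.0, 0.0]
ft_force: [-0.0, 0.4, 2.2]
finger_gap: -0.0001
grip_force: 0.9
```

>>> play_rows(series=[[0, 0, 0, 0.001, 0, 0, 0], [0, 0, 0, 0.002, 0, 0, 0], [0, 0, 0, 0.003, 0, 0, 0], [0, 0, 0, 0.004, 0, 0, 0], [0, 0, 0, 0.004, 0, 0, 0], [0, 0, 0, 0.004, 0, 0, 0]])

```text
time_s: 3.75
position: [0.474, -0.2362, 0.0823]
tool_rot: [0.744, 0.668, 0.0, 0.0]
ft_force: [1.1, 0.2, 3.3]
finger_gap: 0.0003
grip_force: 1.8
```

>>> play_rows(series=[[0, 0, 0, 0.001, 0, 0, 0], [0, 0, 0, 0.0022, 0, 0, 0], [0, 0, 0, 0.0022, 0, 0, 0], [0, 0, 0, 0.0022, 0, 0, 0], [0, 0, 0, 0.0022, 0, 0, 0], [0, 0, 0, 0.0022, 0, 0, 0]])

```text
time_s: 4.5
position: [0.474, -0.2362, 0.0801]
tool_rot: [0.744, 0.668, 0.0, 0.0]
ft_force: [0.6, 0.5, 3.3]
finger_gap: 0.0
grip_force: 2.2
```

```bash
python3 - <<'E'
from h import *
F=[]
for i in range(6):
    d=shot("scene" if i else "wrist");s=manip.read_state();F.append([*s["position"],s["ft_force"][2]])
    if not i: save(d,"pics/w2.png")
print(np.array(F).round(4))
f=np.asarray(d["frame"])[110:230,330:450];cv2.imwrite("pics/s2c.png",cv2.cvtColor(cv2.resize(f,None,fx=5,fy=5,interpolation=cv2.INTER_CUBIC),cv2.COLOR_RGB2BGR))
E
```

```text
[[ 0.474  -0.2362  0.0801  4.7371]
 [ 0.4741 -0.2362  0.0801  4.2296]
 [ 0.4741 -0.2362  0.0801  4.1323]
 [ 0.474  -0.2362  0.0801  4.0095]
 [ 0.474  -0.2362  0.0801  4.047 ]
 [ 0.474  -0.2362  0.0801  4.3896]]
```

View pics/s2c.png

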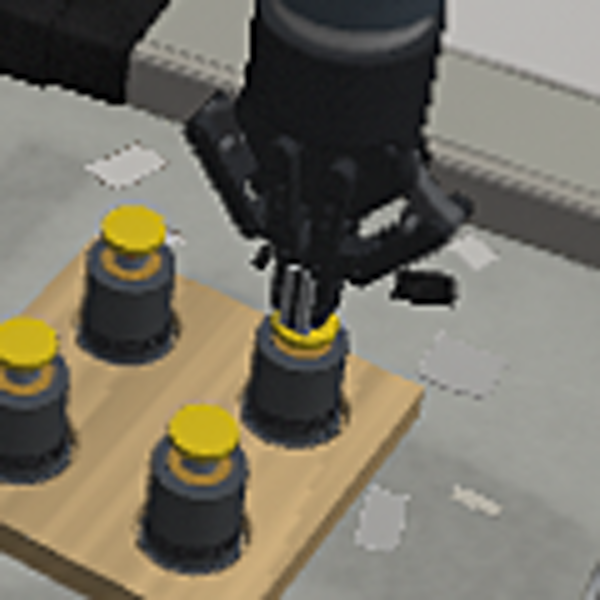

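D's cap is at about crop (305,330), down to the steel with the red hidden. It reads about 4.3 N steady at 9 mm of travel, with a slope of about 0.4 N/mm. A good spring would read about 13 N, so D at top (386,231) is clearly the weak one. I'll release it straight up and then grasp the steel body.

>>> play_rows(series=[[0, 0, 0, -0.005, 0, 0, 0], [0, 0, 0, -0.02, 0, 0, 0], [0, -0.001, -0.0005, -0.045, 0, 0, 0], [0.068, -0.001, -0.0005, -0.05, 0, 0, 0], [0.068, -0.001, -0.0005, -0.05, 0, 0, 0], [0.068, -0.001, -0.0005, -0.05, 0, 0, 0], [0.068, -0.001, -0.0005, -0.05, 0, 0, 0], [0.068, -0.001, -0.0005, -0.05, 0, 0, 0], [0.068, -0.001, -0.0005, -0.05, 0, 0, 0]])

```text
time_s: 5.92
position: [0.4733, -0.2371, 0.1299]
tool_rot: [0.744, 0.668, -0.0, -0.0]
ft_force: [-0.1, -0.7, -0.1]
finger_gap: 0.068
grip_force: 0.0
```

```bash
python3 - <<'E'
from h import *
print(manip.read_state()["finger_gap"],shift((*CAP["D"],.032)).round(4))
d=shot("top");f=np.asarray(d["frame"]);hsv=cv2.cvtColor(f,cv2.COLOR_RGB2HSV)
r=cv2.inRange(hsv,(0,100,30),(10,255,255))|cv2.inRange(hsv,(170,100,30),(180,255,255))
r=cv2.morphologyEx(r,cv2.MORPH_CLOSE,np.ones((7,7)))
cs=max(cv2.findContours(r,cv2.RETR_EXTERNAL,cv2.CHAIN_APPROX_NONE)[0],key=cv2.contourArea)
b=cv2.boxPoints(cv2.minAreaRect(cs));P=np.array([onplane(d,p,.018) for p in b]);print(b,P.round(3),P.mean(0),[np.linalg.norm(P[i]-P[i-1]) for i in range(4)])
E
```

```text
0.06802883617147751 [ 0.0002 -0.      0.0979]
[[190.69836 207.96973]
 [191.95459 153.95242]
 [247.18054 155.23676]
 [245.92432 209.25406]] [[0.535 0.209 0.018]
 [0.663 0.208 0.018]
 [0.658 0.077 0.018]
 [0.53  0.08  0.018]] [0.59625252 0.14342572 0.018     ] [np.float64(0.12954243698519174), np.float64(0.12841700656012436), np.float64(0.1309996788096751), np.float64(0.12844257132861137)]
```

The tray measures 130 mm per side with its centre at (0.596, 0.144), as it should be. Now I descend and grip D.

>>> play_rows(series=[[0.068, 0, 0, 0.03, 0, 0, 0], [0.068, 0, 0, 0.06, 0, 0, 0], [0.068, 0, 0, 0.08, 0, 0, 0], [0.068, 0, 0, 0.09, 0, 0, 0], [0.068, 0, 0, 0.098, 0, 0, 0], [0.068, 0, 0, 0.098, 0, 0, 0], [0.06, 0, 0, 0.098, 0, 0, 0], [0.054, 0, 0, 0.098, 0, 0, 0], [0.048, 0, 0, 0.098, 0, 0, 0], [0.044, 0, 0, 0.098, 0, 0, 0], [0.04, 0, 0, 0.098, 0, 0, 0], [0.03, 0, 0, 0.098, 0, 0, 0], [0.03, 0, 0, 0.098, 0, 0, 0], [0.03, 0, 0, 0.098, 0, 0, 0], [0.03, 0, 0, 0.098, 0, 0, 0]])

```text
time_s: 7.85
position: [0.4734, -0.2371, 0.0325]
tool_rot: [0.744, 0.668, -0.0, 0.0]
ft_force: [-1.7, 0.6, 5.7]
finger_gap: 0.0404
grip_force: 59.7
```

>>> play_rows(series=[[0.03, 0, 0, -0.003, 0, 0, 0], [0.03, 0, 0, -0.008, 0, 0, 0], [0.03, 0, 0, -0.014, 0, 0, 0], [0.03, 0, 0, -0.022, 0, 0, 0], [0.03, 0, 0, -0.04, 0, 0, 0], [0.03, 0, 0, -0.065, 0, 0, 0], [0.03, 0, 0, -0.095, 0, 0, 0], [0.03, 0, 0, -0.125, 0, 0, 0], [0.03, 0, 0, -0.145, 0, 0, 0], [0.03, 0, 0, -0.15, 0, 0, 0], [0.03, 0, 0, -0.15, 0, 0, 0]])

```text
time_s: 9.22
position: [0.4733, -0.237, 0.1819]
tool_rot: [0.744, 0.668, 0.0, -0.0]
ft_force: [-0.7, 0.5, -2.2]
finger_gap: 0.0405
grip_force: 60.8
```

```bash
python3 - <<'E'
from h import *
d=shot("scene");save(d,"pics/s3.png");print(shift((.5957,.1445,.18)).round(4))
E
```

```text
[0.3924 0.0808 0.0015]
```

View pics/s3.png

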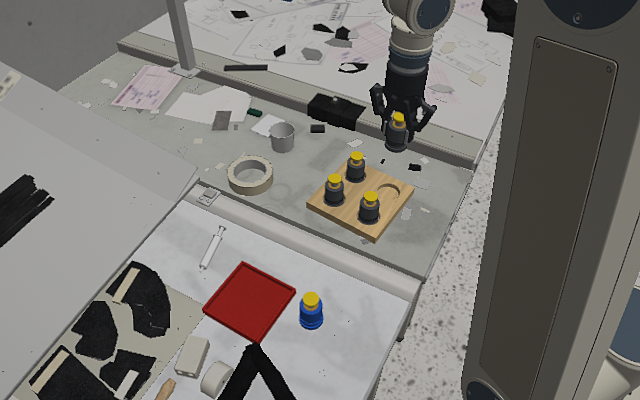

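The buffer at (397,130) is held upright, its socket is empty, and the other three are seated. Next I carry it over the tray.

>>> play_rows(series=[[0.03, 0.02, 0.004, 0, 0, 0, 0], [0.03, 0.055, 0.011, 0, 0, 0, 0], [0.03, 0.1, 0.021, 0, 0, 0, 0], [0.03, 0.145, 0.03, 0, 0, 0, 0], [0.03, 0.19, 0.039, 0, 0, 0, 0], [0.03, 0.235, 0.048, 0, 0, 0, 0], [0.03, 0.28, 0.058, 0, 0, 0, 0], [0.03, 0.325, 0.067, 0, 0, 0, 0], [0.03, 0.36, 0.074, 0, 0, 0, 0], [0.03, 0.385, 0.079, 0, 0, 0, 0], [0.03, 0.392, 0.081, 0, 0, 0, 0], [0.03, 0.392, 0.081, 0, 0, 0, 0], [0.03, 0.392, 0.081, 0, 0, 0, 0]])

```text
time_s: 10.9
position: [0.5958, 0.1433, 0.1819]
tool_rot: [0.744, 0.668, -0.0, -0.0]
ft_force: [0.4, -0.1, -1.4]
finger_gap: 0.041
grip_force: 60.8
```

>>> play_rows(series=[[0.03, 0, 0, 0.03, 0, 0, 0], [0.03, 0, 0, 0.07, 0, 0, 0], [0.03, 0, 0, 0.11, 0, 0, 0], [0.03, 0, 0, 0.13, 0, 0, 0], [0.03, 0, 0, 0.14, 0, 0, 0], [0.03, 0, 0, 0.14, 0, 0, 0], [0.03, 0, 0, 0.14, 0, 0, 0]])

```text
time_s: 11.78
position: [0.5968, 0.1437, 0.0432]
tool_rot: [0.744, 0.668, 0.001, 0.001]
ft_force: [-0.5, -0.4, -1.3]
finger_gap: 0.0407
grip_force: 60.9
```

```bash
python3 - <<'E'
from h import *
d=shot("scene");s=manip.read_state();print(s["position"],s["ft_force"])
f=np.asarray(d["frame"])[210:360,180:340];cv2.imwrite("pics/s4c.png",cv2.cvtColor(cv2.resize(f,None,fx=4,fy=4,interpolation=cv2.INTER_CUBIC),cv2.COLOR_RGB2BGR))
E
```

```text
[0.59678826 0.14381961 0.04323331] [-1.52350049 -0.84400263 -1.87067552]
```

View pics/s4c.png

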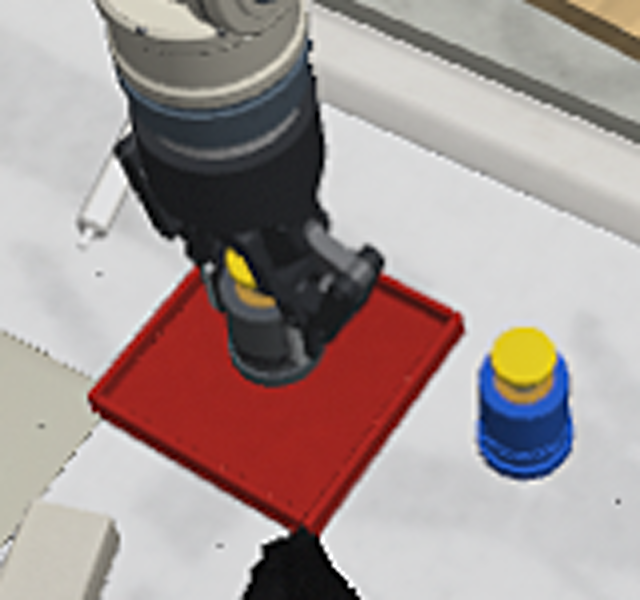

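The buffer at crop (270,340) hangs upright well inside the tray, clear of the blue one. I lower it slowly.

>>> play_rows(series=[[0.03, 0, 0, 0.004, 0, 0, 0], [0.03, 0, 0, 0.008, 0, 0, 0], [0.03, 0, 0, 0.012, 0, 0, 0], [0.03, 0, 0, 0.015, 0, 0, 0], [0.03, 0, 0, 0.017, 0, 0, 0], [0.03, 0, 0, 0.018, 0, 0, 0], [0.03, 0, 0, 0.018, 0, 0, 0], [0.03, 0, 0, 0.018, 0, 0, 0]])

```text
time_s: 12.82
position: [0.5961, 0.1439, 0.0245]
tool_rot: [0.744, 0.668, 0.0, 0.0]
ft_force: [-2.9, -0.7, 5.0]
finger_gap: 0.0407
grip_force: 61.3
```

>>> play_rows(series=[[0.043, 0, 0, 0, 0, 0, 0], [0.046, 0, 0, 0, 0, 0, 0], [0.05, 0, 0, 0, 0, 0, 0], [0.056, 0, 0, 0, 0, 0, 0], [0.062, 0, 0, 0, 0, 0, 0], [0.066, 0, 0, 0, 0, 0, 0], [0.066, 0, 0, 0, 0, 0, 0], [0.066, 0, 0, 0, 0, 0, 0], [0.066, 0, 0, -0.01, 0, 0, 0], [0.066, 0, 0, -0.03, 0, 0, 0], [0.066, 0, 0, -0.06, 0, 0, 0], [0.066, 0, 0, -0.1, 0, 0, 0], [0.066, 0, 0, -0.15, 0, 0, 0], [0.066, -0.04, 0, -0.18, 0, 0, 0], [0.066, -0.09, 0, -0.18, 0, 0, 0], [0.066, -0.14, 0, -0.18, 0, 0, 0], [0.066, -0.17, 0, -0.18, 0, 0, 0], [0.066, -0.17, 0, -0.18, 0, 0, 0], [0.066, -0.17, 0, -0.18, 0, 0, 0]])

```text
time_s: 15.2
position: [0.5779, -0.0248, 0.2046]
tool_rot: [0.744, 0.668, 0.0, 0.0]
ft_force: [-0.2, 0.3, 0.5]
finger_gap: 0.0657
grip_force: 0.0
```

```bash
python3 - <<'E'
from h import *
d=shot("scene");f=np.asarray(d["frame"])[110:360,180:440];cv2.imwrite("pics/s5c.png",cv2.cvtColor(cv2.resize(f,None,fx=2.4,fy=2.4,interpolation=cv2.INTER_CUBIC),cv2.COLOR_RGB2BGR))
E
```

```text
(no output)
```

View pics/s5c.png

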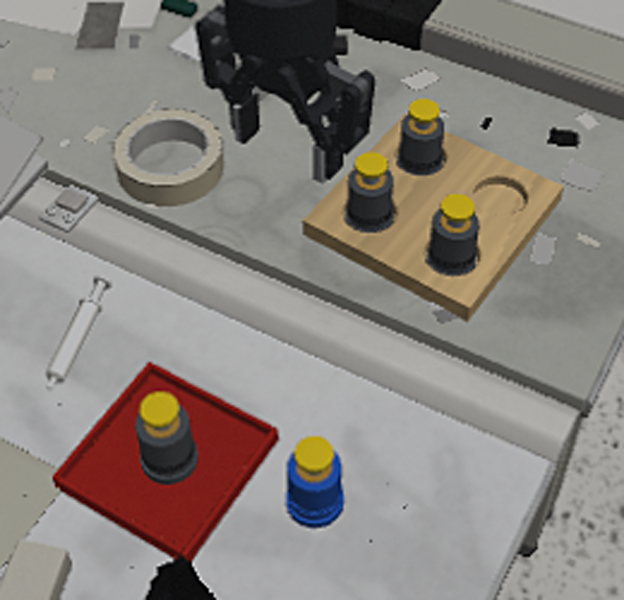

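The weak buffer stands in the tray at crop (165,440) and the gripper is clear. It appears to lean slightly, so I check that against the projection of a true vertical.

```bash
python3 - <<'E'
from h import *
cs=lambda m:[c for i,(c) in enumerate(cv2.connectedComponentsWithStats(m)[3][1:]) if cv2.connectedComponentsWithStats(m)[2][i+1,4]>30]
o=[]
for n in("scene","top"):
    d=shot(n);hsv=cv2.cvtColor(np.asarray(d["frame"]),cv2.COLOR_RGB2HSV)
    y=cs(cv2.inRange(hsv,(24,150,90),(34,255,255)));e=np.array(proj(d,(.596,.144,.081)))
    c=min(y,key=lambda c:np.linalg.norm(c-e));print(n,c,e,onplane(d,c,.081));o.append(ray(d,c))
    if n=="scene":
        for z in(.0,.005,.081): 
            p=np.array(proj(d,(.596,.144,z)));print(z,p,(p-[180,110])*2.4)
(o1,v1),(o2,v2)=o;s=np.linalg.lstsq(np.c_[v1,-v2],o2-o1,rcond=None)[0];print((o1+s[0]*v1+o2+s[1]*v2)/2)
E
```

```text
scene [245.93956044 280.37362637] [246.04585077 280.11842941] [0.5958617  0.14454304 0.081     ]
0.0 [250.89363218 302.76672894] [170.14471722 462.64014946]
0.005 [250.61243639 301.45926301] [169.46984733 459.50223121]
0.081 [246.04585077 280.11842941] [158.51004184 408.28423059]
top [348.69918699 186.28455285] [211.20922879 177.81891412] [ 0.57272495 -0.15818225  0.081     ]
[ 0.70366097 -0.11781081 -0.33295172]
```

In the scene view the cap sits at (245.9,280.4), where an upright buffer on the tray floor would put it at (246.0,280.1), so the lean is only perspective. In the top view the arm hides that cap, so that match is void.

```bash
python3 -c "
from cell import manip
print(manip.sign_off())"
```

```text
the job is handed in; nothing more can be done
None
```

The first buffer I pressed, D (the socket nearest the robot, on its right), was the weak one: it held about 4.3 N at 9 mm, where a good spring takes about 13 N, so I did not press the other three. It now stands upright in the red tray, the others are in their sockets, and the job was handed in at about 15 s.

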